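# Lay up the bar caddy for old fashioneds

## Robot

A 6-joint arm with a two-finger parallel gripper is mounted at the origin on a cart in front of the work surface, level with it; the furniture and walls round the work are solid. World frame = base frame: x ahead of the robot, y to its left, z up, the work surface at z = 0. Lengths are in mm, angles in rad, forces in N, time in s.
With the tool pointing down it reaches from about 300 to 775 mm from the base axis. Payload 14.6 kg.
Tool frame: the origin (TCP) lies midway between the tips of the shut fingers; the grasp point (between the pads) lies 19 mm behind it; z points along the fingers, y is the line along which they close (so a half turn about z gives the same grasp; the last joint's range is limited). The gripper opens to 94 mm and grips with 3 to 60 N. Pads are 16 mm wide; open, the fingers measure 119 mm over their backs; the gripper's body (75 mm by 177 mm) begins 78 mm behind the grasp point.
Start: joints at [-1.323, 0.3, 1.521, -0, 1.321, -0.067], TCP at [170.287, -522.964, 205.446] pointing down, gripper open.
Joint ranges: [-3.03, 3.03], [-0.79, 2.21], [0.23, 2.52], [-1.04, 4.18], [0, 3.07], [-2.55, 2.55]. Speed limits (rad/s): [2.22, 2.22, 2.57, 3.14, 3.14, 3.14].

## Interface

Orientations are given as [roll, pitch, yaw] about the fixed x, y, z axes, in that order (R = Rz(yaw) Ry(pitch) Rx(roll)).
In Python, from cell import manip, camera gives the robot as it stands.
- The arm moves only by the tool move_arm, never from a script. Its arguments are lists of equal length, an entry for each row: "dp": the shift along the world's x, y, z in mm, a list of three; "rotation": the turn, a rotation vector about the world's x, y, z in rad, a list of three; "hand": the opening, from 0 (shut) to 1 (fully open). A call has 1 to 10 rows; each row shifts and turns the commanded pose from where the row before left it; what a row does not reach is not made up. A row lasts 1/8 s, in which the tool goes at most 62.5 mm and 10.7 degrees, less where a joint would pass 70% of its speed; a pose out of reach is approached as far as the arm can. A call with a gripper value outside its range is refused whole. The fingers move at their own pace and stop on an object; "newtons" is the grip in N (left out, the last holds). Time passes only in rows, so rows that do not move let the fingers close. It gives the time, the measured TCP pose, the force, the opening and the grip force at its end, in the units of the state.
- manip.read_state(): the state, without advancing time (a new reading comes with each control period).
- camera(name): name is "scene" or "side" or "wrist"; returns a dict with "image" (480x640x3 uint8, red, green, blue), "fx", "fy", "cx", "cy" (pixels), "R" (3x3) and "t" (3): a world point X has camera coordinates R X + t; the wrist camera has in their place "mount" (4x4, takes a point from camera to tool coordinates, whose origin is the TCP and whose axes are the flange's). Camera axes: x right, y down, z forward; pixel columns grow to the right and rows downward; lengths in mm; the calibration is good to about 2 mm. A picture is of the moment at which its call begins: read the wrist's pose just before it. There is no depth.
- manip.sign_off(): hands the job in; it is judged then, once.
The state is a dict: "clock": time; "joints": joint angles; "qd": joint speeds; "effort": joint torques, N m; "eef_pos": TCP position; "eef_rot": TCP orientation; "wrist_force": force on the tool from outside, world axes, zero at the start; "moment": the same for the moment, N m; "finger_gap": finger opening in mm; "finger_force": force on a finger pad.
Only numpy, scipy, OpenCV 4.12 (cv2) and the standard library are available. Lean on these libraries where they do the work, as an engineer would, in place of code of your own. Each camera call takes 0.05 s, during which the arm holds its last target. There are 200 camera calls.

## Task

From the loose bar things on the open front of the worktop, lay up the wooden bar caddy for tonight's old fashioneds: lay the muddler in the long narrow cradle and the ice tongs in the shorter, wider one, and stand the jigger in the square seat and the short bitters bottle in the round well, setting the glass bottle down gently. Leave the silver cup and the tall bitters bottle beside them standing where they are.

Things in the scene. Friction and masses are not known exactly. Their poses are not given: they have to be found in the camera images.
- muddler_mid (a point): centre of the muddler: a turned walnut stick lying on the worktop, 200 long, 29 in diameter (a little waisted to one side of the middle), loose, 90 g. The point lies on its axis at mid-length, 14.5 above the worktop; y runs along the stick. Which end points where does not matter
- ice_tongs: silvery spring ice tongs lying flat, rigid here, 160 long, 51 wide at the claws, 38 wide over the arms at the middle, 12 high at the arms and 15 at the bend, loose, 55 g. Origin: centre of its length on the underside; y runs along the tongs, z up. Either end may point either way
- jigger: silvery double-cone bar measure (hourglass shape) standing upright, 84 high, 43 in diameter at both ends; for contact it is a plain cylinder of 43. Loose, 110 g. Origin: centre of its underside, z up
- short_bottle: the shorter of the two small bitters bottles: dark red-brown, black cap, 95 high, 42 in diameter, straight body up to about 62, loose glass, 110 to 190 g. Origin: centre of its underside, z up
- silver_cup: look-alike, stays where it is: small silvery footed open cup, 46 high, 53 in diameter at the rim, 40 at the foot, loose. Origin: centre of its underside, z up. Jigger, cup and both bottles stand in a row, in any order, behind the muddler and tongs
- tall_bottle: look-alike, stays where it is: the taller bitters bottle, dark green with a pale cap, 120 high, 47 in diameter, loose. Origin: centre of its underside, z up. Behind this row a wall cabinet overhangs the worktop (x over 0.60, z over 0.52): carry things along the front
- narrow_cradle: target of the muddler: fixed block in the caddy, 236 (along its y) x 72 x 16 high, with a pocket 216 long and 42 wide whose felt floor is 4 above the origin; its long sides are cut by a thumb scoop, 56 wide at the floor and 84 at the top. Origin: centre of its underside, 5 above the worktop, z up. The two cradles fill the two near (-x) rows of the caddy, in either order
- wide_cradle: target of the tongs: like the narrow cradle (236 x 72 x 16, same scoop, felt-lined floor 4 above its origin, fixed) but with a pocket 180 long and 64 wide. Origin: centre of its underside, 5 above the worktop, y along the pocket, z up. All four blocks have one yaw; rows 72 apart
- round_well: target of the short bottle: fixed wooden block 96 (y) x 72 (x), 28 high, with a round hole 59 in diameter, whose floor is 4 above the origin. Origin: centre of its underside under the hole, 5 above the worktop, z up. The caddy round the blocks is 254 (y) x 234 (x) outside, its edge 14 above the worktop, brass handles 19 out at the y ends
- square_seat: target of the jigger: fixed wooden block 96 (y) x 72 (x), 14 high, with a square recess 60 x 60, whose floor is 4 above the origin. Origin: centre of its underside under the recess, 5 above the worktop, z up. Well and seat share the far row of the caddy, in either order, 44 free between them
Mind the look-alikes: they are no part of the job. What is shaped like the narrow_cradle but green is not meant.

How it is judged (in metres and radians):
At the end, for the whole second after the job is handed in: Muddler and tongs lie in the pockets of their cradles, jigger and short bottle stand upright (0.1 rad) in the seat and the well, each centred within 12 to 16 mm and down on its floor (4 mm), all at rest; silver cup and tall bottle stand within 30 mm of where they were (horizontal distance between muddler_mid and narrow_cradle below 0.015 m and angle between the y axis of muddler_mid and the y axis of narrow_cradle, either way round below 0.12 rad and z of muddler_mid in the frame of narrow_cradle below 0.023 m and horizontal distance between ice_tongs and wide_cradle below 0.016 m and angle between the y axis of ice_tongs and the y axis of wide_cradle, either way round below 0.15 rad and z of ice_tongs in the frame of wide_cradle below 0.008 m and angle between each of ice_tongs, jigger, short_bottle's own z axis and vertical below 0.1 rad and horizontal distance between jigger and square_seat below 0.015 m and z of jigger in the frame of square_seat below 0.008 m and horizontal distance between short_bottle and round_well below 0.012 m and z of short_bottle in the frame of round_well below 0.008 m and linear speed of each of ice_tongs, jigger, short_bottle below 0.03 m/s and distance of each of silver_cup, tall_bottle from where it was at the start of the episode below 0.03 m and angle between each of silver_cup, tall_bottle's own z axis and vertical below 0.15 rad); the robot touches nothing.
It fails at once if the silver cup is carried off, shoved more than 40 mm or knocked over (distance of silver_cup from where it was at the start of the episode above 0.04 m or angle between silver_cup's own z axis and vertical above 0.5 rad).
It fails at once if the tall bottle is carried off, shoved more than 40 mm or knocked over (distance of tall_bottle from where it was at the start of the episode above 0.04 m or angle between tall_bottle's own z axis and vertical above 0.5 rad).
It fails at once if the short glass bottle is dropped or rammed into the caddy (it comes down on the round well's floor at over 0.6 m/s, a fall of some 2 cm) (horizontal distance between short_bottle and round_well below 0.06 m and z of short_bottle in the frame of round_well below 0.03 m and linear speed of short_bottle above 0.6 m/s).
It also fails if it takes over 125 s, if anything falls off the work surface, if the arm or the gripper's body presses on something with over 40 N, if the wrist force passes 120 N, or if a joint passes its speed limit or range.

## Working session

There is one attempt and no reset: what is moved stays moved. The work goes in short steps, Python scripts to look and compute and a tool call to move; the robot and the scene stay as the last step left them, time stands still between calls to the robot, and variables do not carry over. Pictures are saved under pics/ and viewed, at most 14 in all, crops included, and the job is handed in when it is done.

Besides the shell and the picture viewer there is one more tool, called after ">>>" as name(argument=value, ...) on one line, values as JSON. move_arm: Moves the arm, as the interface text tells. Its arguments: {"type":"object","properties":{"dp":{"type":"array","items":{"type":"array","items":{"type":"number"}}},"rotation":{"type":"array","items":{"type":"array","items":{"type":"number"}}},"hand":{"type":"array","items":{"type":"number"}},"newtons":{"type":"number"}},"required":["dp","rotation","hand"]}

```bash
mkdir -p pics; cat > h.py <<'E'
import numpy as np, cv2, json
from cell import manip, camera
def snap(name,f):
    c=camera(name); cv2.imwrite('pics/'+f,cv2.cvtColor(c['image'],cv2.COLOR_RGB2BGR))
    d={k:(np.array(c[k]).tolist()) for k in c if k!='image'}
    s=manip.read_state(); d['pos']=list(map(float,s['eef_pos'])); d['rot']=list(map(float,s['eef_rot']))
    json.dump(d,open('pics/'+f+'.json','w')); return d
def px2w(f,u,v,z):
    d=json.load(open('pics/'+f+'.json'))
    ray=np.array([(u-d['cx'])/d['fx'],(v-d['cy'])/d['fy'],1.])
    if 'R' in d:
        R=np.array(d['R']);t=np.array(d['t']);C=-R.T@t;r=R.T@ray
    else:
        from scipy.spatial.transform import Rotation as Ro
        M=np.array(d['mount']);T=np.eye(4);T[:3,:3]=Ro.from_euler('xyz',d['rot']).as_matrix();T[:3,3]=d['pos']
        T=T@M;C=T[:3,3];r=T[:3,:3]@ray
    return (C+r*(z-C[2])/r[2]).round(1)
E
python3 - <<'E'
from h import *
for n in('scene','side','wrist'): print(snap(n,n+'0.png'))
print(manip.read_state())
E
```

```text
{'fx': 585.5084027205249, 'fy': 585.5084027205249, 'cx': 314.50871496011064, 'cy': 238.56498965552402, 'R': [[-0.5325152952314719, -0.8464193472777267, 0.001322459256538789], [-0.5829172524336215, 0.365602150206297, -0.7256325134527603], [0.6137059044524308, -0.3871812964471285, -0.6880811772761588]], 't': [198.46216523984387, 367.2967209667497, 1340.335693652434], 'pos': [170.21777772919432, -522.7294657937662, 204.90326073734337], 'rot': [-3.1404882699909287, -6.402534879335064e-05, 0.3147961464128264]}
{'fx': 584.6634418992136, 'fy': 584.6634418992136, 'cx': 320.3047152790632, 'cy': 231.980514872279, 'R': [[-0.3311999698114508, -0.9435148605823612, 0.009289125746892887], [-0.4814629495560976, 0.16052383210060175, -0.8616411825884837], [0.8114801342002385, -0.2898479035425051, -0.5074329360717315]], 't': [92.72228266350497, 303.1920071813902, 1313.6001567559874], 'pos': [170.21953178467666, -522.7510073574015, 204.96714457624367], 'rot': [-3.1405766355200946, -3.6241595802177784e-05, 0.314799801503318]}
{'fx': 368.8887276983596, 'fy': 368.8887276983596, 'cx': 318.4038887752955, 'cy
[... 466 characters left out ...]
k': 0.15, 'joints': array([-1.32259018e+00,  3.00365341e-01,  1.52146023e+00, -3.84936758e-05,
        1.32071850e+00, -6.65874949e-02]), 'qd': array([ 4.42358105e-04, -1.13770243e-03, -1.77366387e-03, -6.36097063e-05,
       -4.47403735e-05, -2.19270901e-04]), 'effort': array([-8.42028803e-04, -5.31958687e+01, -3.52823496e+01,  7.07972841e-02,
        2.36226321e-02, -6.61786726e-05]), 'eef_pos': array([ 170.23201831, -522.76493317,  204.99547291]), 'eef_rot': array([-3.14064087e+00, -2.61007487e-05,  3.14803173e-01]), 'wrist_force': array([-0.66691344, -0.69079218,  0.15125635]), 'moment': array([ 0.0145884 , -0.06141905, -0.03184093]), 'finger_force': 0.0, 'finger_gap': 93.83419051118894}
```

View pics/scene0.png

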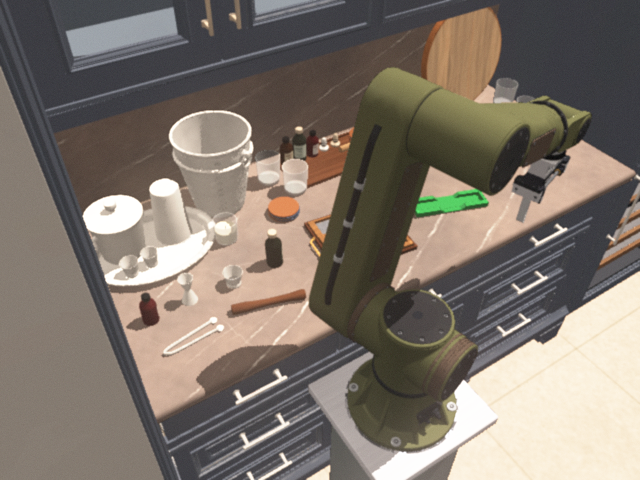

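View pics/side0.png

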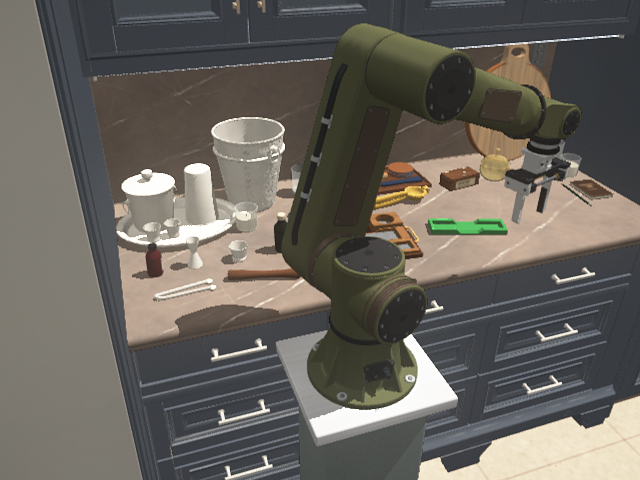

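The short bottle's base is near (150,320), the jigger's (189,300), the cup's (232,285) and the tall bottle's (274,263). The muddler runs (233,308)–(305,295), the tongs are near (195,337), and the arm hides the caddy around (360,240).

```bash
python3 - <<'E'
from h import *
for n,u,v,z in [('sb',150,321,0),('jig',189,301,0),('cup',232,285,0),('tall',274,263,0),('mudA',233,308,14),('mudB',305,295,14),('tongA',167,351,6),('tongB',219,325,6),('cadleft',318,248,14),('cadfar',340,205,14),('cadR',414,243,14)]: print(n,px2w('scene0.png',u,v,z))
for n,u,v,z in [('sb',154,273,0),('jig',195,266,0),('mudA',229,274,14),('tongA',156,296,6),('tongB',213,286,6),('cadR',421,255,14)]: print(n,px2w('side0.png',u,v,z))
E
```

```text
sb [521.3 405.5   0. ]
jig [530.5 293.8   0. ]
cup [521.1 171.9   0. ]
tall [533.2  34.3   0. ]
mudA [435.7 209.9  14. ]
mudB [374.4  28.6  14. ]
tongA [405.7 404.5   6. ]
tongB [410.8 262.5   6. ]
cadleft [506.2 -95.8  14. ]
cadfar [ 630.9 -255.9   14. ]
cadR [ 376.1 -342.2   14. ]
sb [527.3 403.    0. ]
jig [526.2 289.9   0. ]
mudA [436.  210.1  14. ]
tongA [408.7 408.7   6. ]
tongB [405.6 260.2   6. ]
cadR [ 354.7 -334.9   14. ]
```

>>> move_arm(dp=[[30,35,10],[30,35,10],[30,35,10],[30,35,10],[30,35,10],[30,35,10],[30,40,10],[30,40,10],[0,0,0]], rotation=[[0,0,0],[0,0,0],[0,0,0],[0,0,0],[0,0,0],[0,0,0],[0,0,0],[0,0,0],[0,0,0]], hand=[1,1,1,1,1,1,1,1,1])

```text
clock: 1.27
eef_pos: [411.7, -231.0, 286.0]
eef_rot: [3.141, -0.001, 0.319]
wrist_force: [-0.3, -0.3, 0.3]
finger_gap: 94.5
finger_force: 0.0
```

```bash
python3 - <<'E'
from h import *
print(snap('wrist','w1.png')['pos'])
E
```

```text
[410.7589228241881, -232.15252198923457, 285.41479030661475]
```

View pics/w1.png

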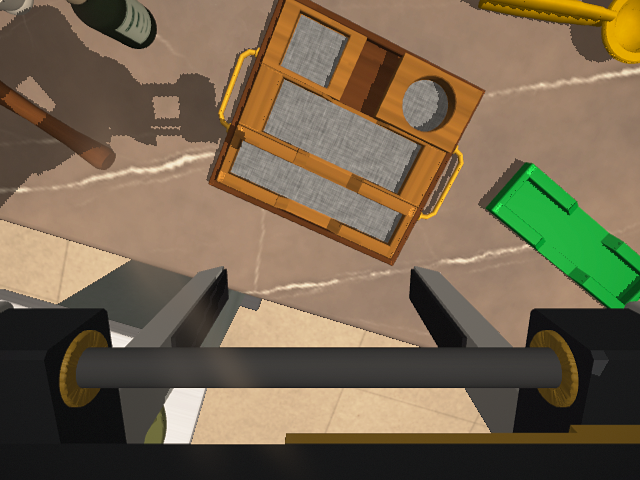

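The near row is the narrow cradle (about (315,190)) and the middle row the wide one (about (342,135)). The square seat is at upper left, about (315,50), and the round well at upper right, about (428,103). I'll enlarge this for corners.

```bash
python3 - <<'E'
import cv2
i=cv2.imread('pics/w1.png')[0:228,200:500]
cv2.imwrite('pics/w1c.png',cv2.resize(i,None,fx=2.6,fy=2.6,interpolation=cv2.INTER_CUBIC))
i=cv2.imread('pics/scene0.png')[240:380,120:320]
cv2.imwrite('pics/s0c.png',cv2.resize(i,None,fx=4,fy=4,interpolation=cv2.INTER_CUBIC))
E
```

```text
(no output)
```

View pics/w1c.png

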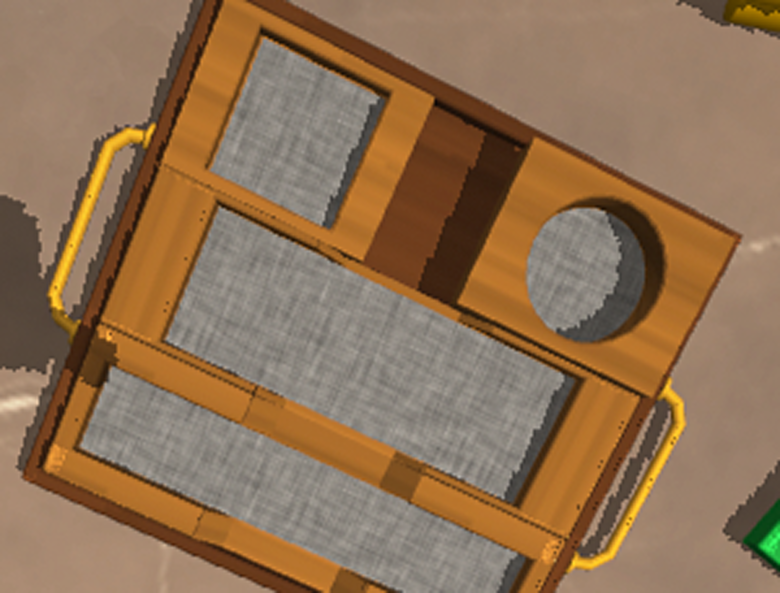

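View pics/s0c.png

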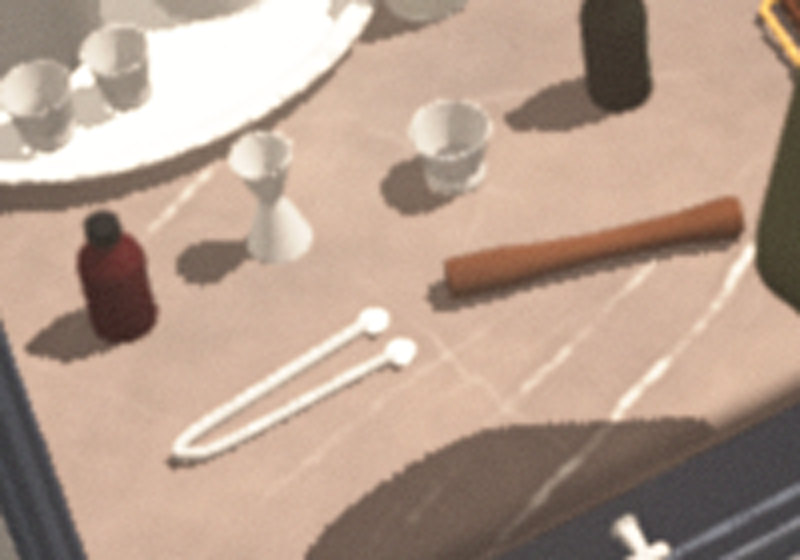

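The enlarged crop gives the recess corners and the hole centre (crop (595,270)). The tongs' claws point towards -y and their bend towards +y.

```bash
cat > fit.py <<'E'
from h import *
from scipy.optimize import least_squares
f='w1.png'
# (crop u,v,z, local x,y) local origin = wide cradle centre; x away, y left
P=[(262,30,19,72+30,70+30),(389,95,19,102,40),(330,228,19,42,40),(208,168,19,42,100),
(595,270,33,72,-70),(740,237,33,108,-118),(533,138,33,108,-22),(457,303,33,36,-22),
(215,203,21,32,90),(582,378,21,32,-90),(163,340,21,-32,90),(22,475,14,-117,127)]
W=np.array([px2w(f,200+u/2.6,v/2.6,z)[:2] for u,v,z,_,_ in P]);L=np.array([p[3:] for p in P])
def tr(p,L):
    c,s=np.cos(p[2]),np.sin(p[2]); return L@np.array([[c,s],[-s,c]])+p[:2]
r=least_squares(lambda p:(tr(p,L)-W).ravel(),[480,-200,0],loss='soft_l1',f_scale=3)
print(r.x.round(3)); print((tr(r.x,L)-W).round(1).tolist())
for n,l in [('narrow',(-72,0)),('wide',(0,0)),('seat',(72,70)),('well',(72,-70))]: print(n,tr(r.x,np.array([l]))[0].round(1))
E
python3 fit.py
python3 - <<'E'
from h import *
g=lambda n,u,v,z:print(n,px2w('scene0.png',120+u/4,240+v/4,z))
g('sb',124,322,0);g('sbcap',103,222,92)
g('jigtop',262,153,84);g('jigbase',280,243,0);g('cuprim',451,125,46);g('cupbase',455,177,3);g('tall',617,90,0)
g('mudA',447,273,14);g('mudB',742,218,14);g('tongbend',182,448,10);g('cl1',374,321,6);g('cl2',400,352,6)
E
```

```text
[ 4.93135e+02 -2.35633e+02 -1.10000e-01]
[[1.4, 1.0], [1.5, -0.4], [-0.5, -0.9], [-0.6, 1.5], [-0.1, -0.8], [-0.8, 0.6], [1.2, -0.9], [0.2, -0.2], [1.1, -0.2], [-0.0, -1.6], [-1.0, 1.3], [-2.7, 0.7]]
narrow [ 421.6 -227.8]
wide [ 493.1 -235.6]
seat [ 572.4 -173.9]
well [ 557.  -313.1]
sb [521.5 402.7   0. ]
sbcap [523.6 397.1  92. ]
jigtop [532.8 289.2  84. ]
jigbase [529.8 291.2   0. ]
cuprim [524.9 162.9  46. ]
cupbase [518.5 167.6   3. ]
tall [534.5  32.7   0. ]
mudA [436.7 213.   14. ]
mudB [375.2  26.6  14. ]
tongbend [401.8 409.2  10. ]
cl1 [432.2 267.8   6. ]
cl2 [400.8 264.5   6. ]
```

>>> move_arm(dp=[[0,44,-5],[0,44,-5],[0,44,-5],[0,44,-5],[0,44,-5],[0,44,-5],[0,44,-5],[0,44,-5],[0,0,0],[0,0,0]], rotation=[[0,0,0.116],[0,0,0.116],[0,0,0.116],[0,0,0.116],[0,0,0.116],[0,0,0.116],[0,0,0.116],[0,0,0.116],[0,0,0],[0,0,0]], hand=[1,1,1,1,1,1,1,1,1,1])

```text
clock: 2.58
eef_pos: [410.4, 118.0, 245.3]
eef_rot: [-3.141, 0.0, 1.241]
wrist_force: [0.1, -0.1, 1.1]
finger_gap: 94.0
finger_force: 0.0
```

```bash
python3 - <<'E'
from h import *
d=snap('wrist','w2.png');print(d['pos'],d['rot'])
print(px2w('scene0.png',125,345,0),px2w('scene0.png',140,278,5),px2w('scene0.png',200,250,5))
E
```

```text
[410.45247625436525, 117.77348802793736, 245.40518305014533] [-3.1415622779412793, 0.0002583192508300858, 1.2402892276135036]
[482.5 484.9   0. ] [674.  375.6   5. ] [687.4 191.3   5. ]
```

View pics/w2.png

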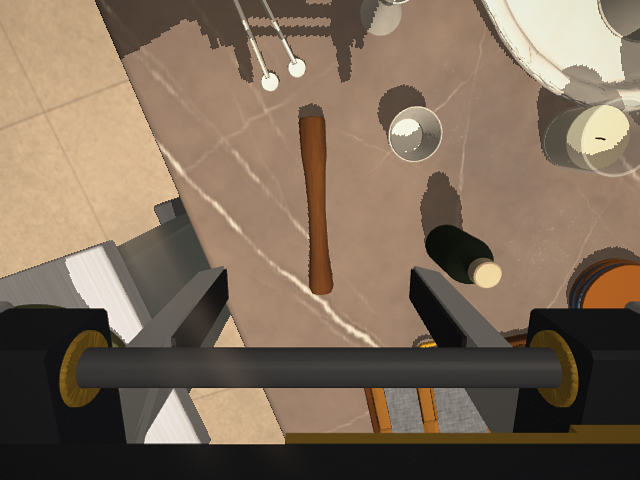

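The muddler's axis runs from (312,112) to (321,291). The claws are at (270,82) and (297,68), the cup's rim at (415,134) and the tall bottle's base near (447,240).

```bash
python3 - <<'E'
from h import *
a=px2w('w2.png',312,113,14.5);b=px2w('w2.png',321,291,14.5);d=a-b
print(a,b,(a+b)/2,np.linalg.norm(d),np.arctan2(d[1],d[0]))
print(px2w('w2.png',270,82,6),px2w('w2.png',297,68,6),px2w('w2.png',415,134,46))
E
```

```text
[437.2 217.3  14.5] [381.4  24.3  14.5] [409.3 120.8  14.5] 200.90455445310343 1.2893515940628328
[405.5 261.9   6. ] [437.1 265.5   6. ] [526.5 163.   46. ]
```

>>> move_arm(dp=[[-1,3,-40],[0,0,-45],[0,0,-45],[0,0,-45],[0,0,-35],[0,0,-20],[0,0,-9],[0,0,0],[0,0,0],[0,0,0]], rotation=[[0,0,0.04],[0,0,0],[0,0,0],[0,0,0],[0,0,0],[0,0,0],[0,0,0],[0,0,0],[0,0,0],[0,0,0]], hand=[1,1,1,1,1,1,1,0,0,0], newtons=20)

```text
clock: 3.88
eef_pos: [409.7, 122.1, 7.1]
eef_rot: [3.14, -0.001, 1.283]
wrist_force: [-0.4, 0.6, -0.5]
finger_gap: 67.6
finger_force: 0.0
```

>>> move_arm(dp=[[0,0,0],[0,0,0],[0,0,0]], rotation=[[0,0,0],[0,0,0],[0,0,0]], hand=[0,0,0])

```text
clock: 4.25
eef_pos: [409.3, 122.1, 6.5]
eef_rot: [3.142, -0.0, 1.283]
wrist_force: [-0.4, -0.6, 0.4]
finger_gap: 37.4
finger_force: 0.0
```

>>> move_arm(dp=[[0,0,0],[0,0,0],[0,0,0],[0,0,20],[0,0,40],[0,0,40],[0,0,0]], rotation=[[0,0,0],[0,0,0],[0,0,0],[0,0,0],[0,0,0],[0,0,0],[0,0,0]], hand=[0,0,0,0,0,0,0])

```text
clock: 5.12
eef_pos: [410.5, 122.3, 108.6]
eef_rot: [3.137, -0.002, 1.283]
wrist_force: [0.1, 0.1, -1.4]
finger_gap: 18.8
finger_force: 19.9
```

>>> move_arm(dp=[[1,-39,0],[1,-39,0],[1,-39,0],[1,-39,0],[2,-39,0],[2,-39,0],[2,-39,0],[2,-39,0],[1,-38,0],[0,0,0]], rotation=[[0,0,0.02],[0,0,0.02],[0,0,0.02],[0,0,0.02],[0,0,0.02],[0,0,0.02],[0,0,0.02],[0,0,0.02],[0,0,0.02],[0,0,0]], hand=[0,0,0,0,0,0,0,0,0,0])

```text
clock: 6.38
eef_pos: [421.6, -229.4, 104.9]
eef_rot: [-3.14, -0.001, 1.46]
wrist_force: [0.2, 0.4, -0.7]
finger_gap: 18.7
finger_force: 19.9
```

```bash
python3 - <<'E'
from h import *
d=snap('wrist','w3.png');print(d['pos'],d['rot'])
E
```

```text
[421.5822278153316, -228.17866462005165, 105.01261688567828] [-3.139599915931118, -0.001080691159784708, 1.4609038967378956]
```

View pics/w3.png

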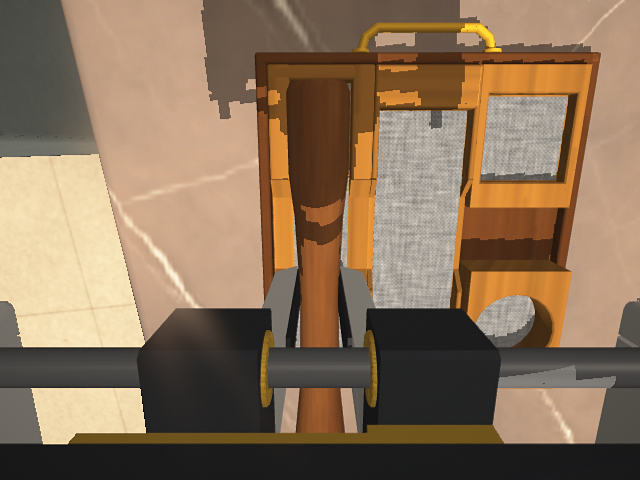

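The muddler is held square over the narrow pocket, with its far end at (320,82).

>>> move_arm(dp=[[0,0,-30],[0,0,-25],[0,0,-18],[0,0,-10],[0,0,-4],[0,0,-2],[0,0,0],[0,0,0]], rotation=[[0,0,0],[0,0,0],[0,0,0],[0,0,0],[0,0,0],[0,0,0],[0,0,0],[0,0,0]], hand=[0,0,0,0,0,0,0,0])

```text
clock: 7.42
eef_pos: [422.5, -228.1, 17.8]
eef_rot: [3.141, 0.0, 1.463]
wrist_force: [0.9, 0.4, -0.6]
finger_gap: 18.6
finger_force: 19.9
```

>>> move_arm(dp=[[0,0,-1.5],[0,0,0],[0,0,0],[0,0,0],[0,0,0],[0,0,15],[0,0,40],[0,0,50],[0,0,50],[0,0,0]], rotation=[[0,0,0],[0,0,0],[0,0,0],[0,0,0],[0,0,0],[0,0,0],[0,0,0],[0,0,0],[0,0,0],[0,0,0]], hand=[0,0.42,0.42,0.42,0.42,0.42,0.42,1,1,1])

```text
clock: 8.68
eef_pos: [423.5, -228.7, 175.4]
eef_rot: [3.135, 0.003, 1.463]
wrist_force: [-0.4, -0.3, -0.3]
finger_gap: 65.9
finger_force: 0.0
```

>>> move_arm(dp=[[-1,56,5],[-1,56,5],[-1,56,5],[-1,56,5],[-1,56,5],[-1,56,5],[-1,56,5],[-2,56,5],[-2,56,5],[0,30,5]], rotation=[[0,0,0.021],[0,0,0.021],[0,0,0.021],[0,0,0.021],[0,0,0.021],[0,0,0.021],[0,0,0.021],[0,0,0.021],[0,0,0.021],[0,0,0.021]], hand=[1,1,1,1,1,1,1,1,1,1])

```text
clock: 9.93
eef_pos: [410.3, 308.2, 220.5]
eef_rot: [-3.14, 0.0, 1.675]
wrist_force: [-0.4, 0.3, 0.5]
finger_gap: 93.8
finger_force: 0.0
```

>>> move_arm(dp=[[0,0,0],[0,0,0]], rotation=[[0,0,0],[0,0,0]], hand=[1,1])

```text
clock: 10.18
eef_pos: [411.1, 305.2, 220.4]
eef_rot: [-3.141, 0.001, 1.672]
wrist_force: [0.4, -0.6, -0.1]
finger_gap: 94.3
finger_force: 0.0
```

```bash
python3 - <<'E'
from h import *
d=snap('wrist','w4.png');print(d['pos'],d['rot'])
E
```

```text
[411.2572980484101, 304.99646390923255, 220.6194946749237] [-3.1409714557725126, 0.00044428439280608245, 1.6716511325318866]
```

View pics/w4.png

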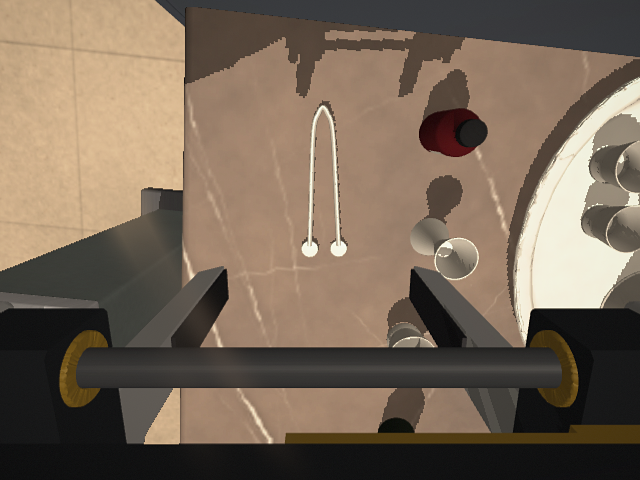

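The tongs' bend tip is at (323,104) and the claws are at (310,249) and (339,248), with their ends near row 257. The bottle's cap is at (471,132), and the jigger's top is at (456,258).

```bash
python3 - <<'E'
from h import *
a=px2w('w4.png',323,104,8);b=px2w('w4.png',325,257,6);c=px2w('w4.png',324.5,248.5,7);d=a-b
print(a,b,(a+b)/2,np.linalg.norm(d),np.arctan2(d[1],d[0]))
print('bottle cap',px2w('w4.png',471,132,95),'jig',px2w('w4.png',456.5,258,84))
E
```

```text
[404.5 414.8   8. ] [423.4 255.1   6. ] [413.95 334.95   7.  ] 160.82692560637975 1.6885953026613094
bottle cap [523.4 396.5  95. ] jig [536.3 289.5  84. ]
```

>>> move_arm(dp=[[3,30,-30],[0,0,-45],[0,0,-45],[0,0,-40],[0,0,-30],[0,0,-17],[0,0,-8.5],[0,0,0],[0,0,0],[0,0,0]], rotation=[[0,0,0.017],[0,0,0],[0,0,0],[0,0,0],[0,0,0],[0,0,0],[0,0,0],[0,0,0],[0,0,0],[0,0,0]], hand=[1,1,1,1,1,0.7,0.7,0.3,0,0], newtons=15)

```text
clock: 11.48
eef_pos: [414.6, 336.3, 6.2]
eef_rot: [3.141, -0.001, 1.69]
wrist_force: [-1.1, -0.2, 0.5]
finger_gap: 47.3
finger_force: 0.0
```

>>> move_arm(dp=[[0,0,0],[0,0,0],[0,0,0],[0,0,0]], rotation=[[0,0,0],[0,0,0],[0,0,0],[0,0,0]], hand=[0,0,0,0])

```text
clock: 11.98
eef_pos: [414.4, 336.1, 5.6]
eef_rot: [3.141, -0.0, 1.69]
wrist_force: [-0.5, -0.1, 1.9]
finger_gap: 30.0
finger_force: 15.0
```

>>> move_arm(dp=[[0,0,20],[0,0,40],[0,0,45],[0,-20,20],[0,-45,0],[0,-45,0],[0,-45,0],[0,-45,0],[0,-45,0],[9,-45,0]], rotation=[[0,0,0],[0,0,0],[0,0,0],[0,0,-0.02],[0,0,-0.02],[0,0,-0.02],[0,0,-0.02],[0,0,-0.02],[0,0,-0.02],[0,0,-0.02]], hand=[0,0,0,0,0,0,0,0,0,0])

```text
clock: 13.22
eef_pos: [422.9, 44.7, 130.5]
eef_rot: [3.141, -0.0, 1.549]
wrist_force: [0.6, -0.1, -0.0]
finger_gap: 29.7
finger_force: 14.9
```

>>> move_arm(dp=[[10,-45,0],[10,-45,0],[10,-45,0],[10,-45,0],[10,-45,0],[10,-45,0],[10,-12,0],[0,0,0],[0,0,0]], rotation=[[0,0,-0.02],[0,0,-0.02],[0,0,-0.02],[0,0,-0.02],[0,0,-0.009],[0,0,0],[0,0,0],[0,0,0],[0,0,0]], hand=[0,0,0,0,0,0,0,0,0])

```text
clock: 14.35
eef_pos: [493.0, -235.2, 130.3]
eef_rot: [-3.141, -0.0, 1.461]
wrist_force: [0.1, -0.7, -0.9]
finger_gap: 29.6
finger_force: 14.9
```

```bash
python3 - <<'E'
from h import *
d=snap('wrist','w5.png');print(d['pos'],d['rot'])
E
```

```text
[493.0149610748852, -235.15545692177915, 130.42015067970436] [-3.1412756097705388, -0.0001607442407636217, 1.461568491276584]
```

View pics/w5.png

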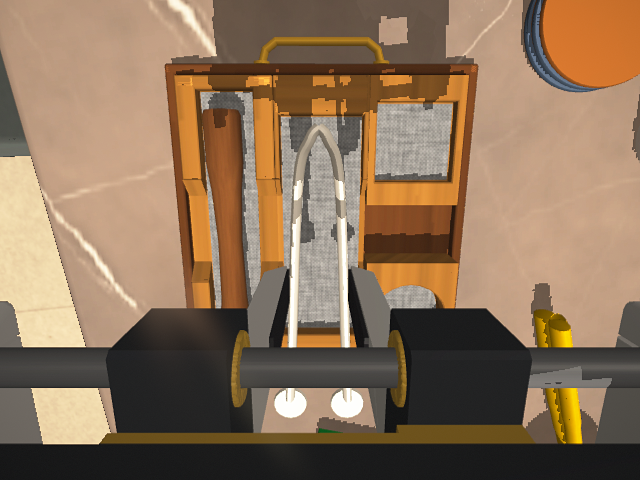

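The muddler lies in the narrow pocket with its far end at about (222,110). The held tongs' bend tip is at (319,126) and the claws are at (291,404) and (347,404). They hang over the wide pocket.

```bash
python3 - <<'E'
from h import *
a=px2w('w5.png',319,126,133);b=px2w('w5.png',319,417,131);d=a-b
print(a,b,(a+b)/2,np.linalg.norm(d),np.arctan2(d[1],d[0]))
# muddler axis at two points (z 24): far end, and edge near fingers
m=px2w('w5.png',222,109,24);n=px2w('w5.png',235,300,24)
print(m,n,np.arctan2(*(m-n)[[1,0]]))
# pocket top centers wide
print(px2w('w5.png',281,116,21),px2w('w5.png',364,116,21),px2w('w5.png',204,92,9),px2w('w5.png',250,92,9))
E
```

```text
[ 501.6 -157.9  133. ] [ 484.5 -314.2  131. ] [ 493.05 -236.05  132.  ] 157.24534969276513 1.4618247340287303
[ 432.9 -132.7   24. ] [ 418.  -282.4   24. ] 1.4715906678548836
[ 475. -142.   21.] [ 536.4 -148.7   21. ] [ 417.8 -117.2    9. ] [ 452.7 -121.     9. ]
```

>>> move_arm(dp=[[1,0,-35],[0,0,-35],[0,0,-25],[0,0,-12],[0,0,-6],[0,0,-2],[0,0,0],[0,0,0]], rotation=[[0,0,0],[0,0,0],[0,0,0],[0,0,0],[0,0,0],[0,0,0],[0,0,0],[0,0,0]], hand=[0,0,0,0,0,0,0,0])

```text
clock: 15.4
eef_pos: [494.5, -236.1, 16.0]
eef_rot: [3.141, 0.0, 1.461]
wrist_force: [0.8, -0.7, -0.9]
finger_gap: 29.9
finger_force: 14.9
```

>>> move_arm(dp=[[0,0,-1.3],[0,0,0],[0,0,0],[0,0,0],[0,0,0],[0,0,15],[0,0,40],[0,0,50],[0,0,50],[0,0,0]], rotation=[[0,0,0],[0,0,0],[0,0,0],[0,0,0],[0,0,0],[0,0,0],[0,0,0],[0,0,0],[0,0,0],[0,0,0]], hand=[0,0.43,0.43,0.43,0.43,0.43,0.43,1,1,1])

```text
clock: 16.65
eef_pos: [495.7, -236.7, 174.0]
eef_rot: [3.134, 0.003, 1.461]
wrist_force: [0.1, 0.2, -0.1]
finger_gap: 67.2
finger_force: 0.0
```

```bash
python3 - <<'E'
from h import *
d=snap('wrist','w6.png');print(d['pos'],d['rot'])
E
```

```text
[494.75620551847544, -236.19864404680735, 171.2542863807485] [3.138232839432586, 0.00141863114820584, 1.4608138326052984]
```

View pics/w6.png

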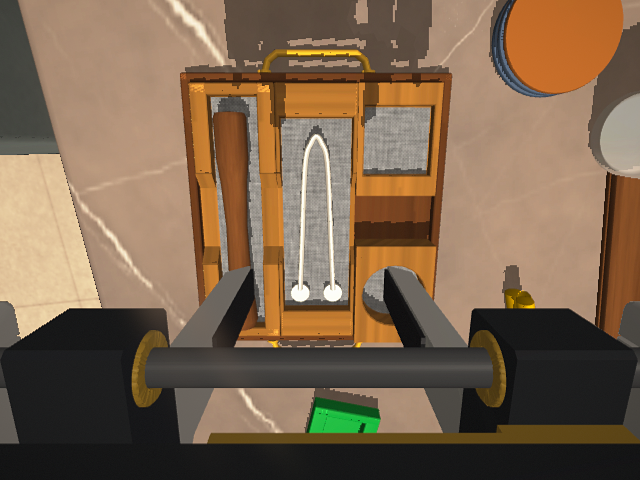

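Muddler and tongs both lie in their pockets. The tongs span rows 135–302 in the pocket, which runs about 118–308. The seat's recess corners are (363,106), (432,107), (432,175) and (362,175).

```bash
python3 - <<'E'
from h import *
c=[px2w('w6.png',*p,19) for p in [(363,106),(432,107),(432,175),(362,175)]]
print(c,np.mean(c,0))
print([px2w('w6.png',*p,21) for p in [(281,117),(355,117)]],px2w('w6.png',316,134,17),px2w('w6.png',316,302,15))
print([px2w('w4.png',*p,5) for p in [(515,250),(520,200)]])
E
```

```text
[array([ 543.9, -139.2,   19. ]), array([ 602.1, -146.4,   19. ]), array([ 600. , -203.7,   19. ]), array([ 538.3, -196.9,   19. ])] [ 571.075 -171.55    19.   ]
[array([ 473.7, -140.6,   21. ]), array([ 536.1, -147.5,   21. ])] [ 501.6 -157.5   17. ] [ 484.1 -314.6   15. ]
[array([632.2, 284.2,   5. ]), array([624.9, 339.5,   5. ])]
```

>>> move_arm(dp=[[0,40,5],[0,48,5],[0,48,5],[4,48,5],[5,48,5],[5,48,0],[5,48,0],[5,48,0],[5,48,0],[5,48,0]], rotation=[[0,0,-0.12],[0,0,-0.12],[0,0,-0.12],[0,0,-0.12],[0,0,-0.12],[0,0,-0.12],[0,0,-0.12],[0,0,-0.12],[0,0,-0.1],[0,0,-0.1]], hand=[1,1,1,1,1,1,1,1,1,1])

```text
clock: 17.95
eef_pos: [527.7, 237.5, 192.9]
eef_rot: [3.141, 0.002, 0.298]
wrist_force: [0.2, -0.1, 0.0]
finger_gap: 94.3
finger_force: 0.0
```

>>> move_arm(dp=[[0,30,0],[0,0,0],[0,0,0]], rotation=[[0,0,0],[0,0,0],[0,0,0]], hand=[1,1,1])

```text
clock: 18.32
eef_pos: [528.1, 265.2, 193.4]
eef_rot: [3.141, 0.001, 0.301]
wrist_force: [-0.3, -0.3, 0.9]
finger_gap: 94.0
finger_force: 0.0
```

```bash
python3 - <<'E'
from h import *
d=snap('wrist','w7.png');print(d['pos'],d['rot'])
E
```

```text
[528.2177157883979, 264.9794532000591, 193.697507860828] [3.141378678780829, 0.0009274423700649237, 0.30003292329945364]
```

View pics/w7.png

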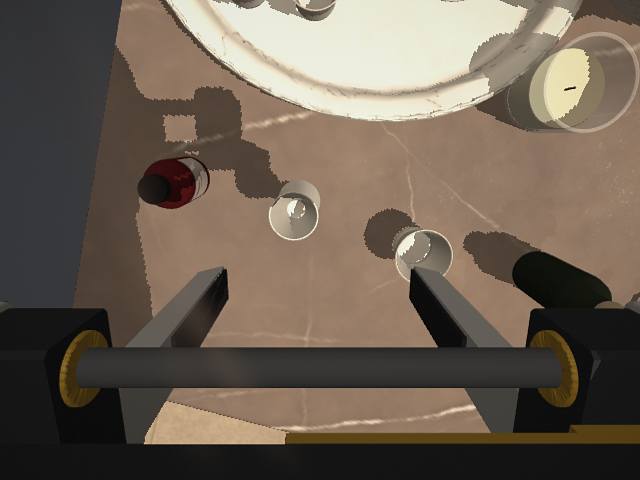

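The jigger's top rim is centred at (294,216), the bottle's cap at (154,189), and the cup's rim at (424,255).

```bash
python3 - <<'E'
from h import *
print(px2w('w7.png',294,215,84),px2w('w7.png',154,189,95),px2w('w7.png',424,255,46),px2w('w7.png',300,200,0))
E
```

```text
[537.3 288.2  84. ] [527.4 393.9  95. ] [529.3 163.6  46. ] [537.4 287.5   0. ]
```

>>> move_arm(dp=[[7,24,0],[0,0,0],[0,0,-40],[0,0,-40],[0,0,-40],[0,0,-30],[0,0,-12],[0,0,0],[0,0,0],[0,0,0]], rotation=[[0,0,0],[0,0,0],[0,0,0],[0,0,0],[0,0,0],[0,0,0],[0,0,0],[0,0,0],[0,0,0],[0,0,0]], hand=[1,1,1,1,1,1,1,1,0.3,0.3], newtons=15)

```text
clock: 19.62
eef_pos: [535.8, 290.2, 33.3]
eef_rot: [-3.141, -0.002, 0.301]
wrist_force: [-0.5, 0.7, -0.3]
finger_gap: 77.3
finger_force: 0.0
```

>>> move_arm(dp=[[0,0,0],[0,0,0],[0,0,0],[0,0,0],[0,0,0],[0,0,20],[0,0,40],[0,0,45],[0,0,40],[0,0,0]], rotation=[[0,0,0],[0,0,0],[0,0,0],[0,0,0],[0,0,0],[0,0,0],[0,0,0],[0,0,0],[0,0,0],[0,0,0]], hand=[0.3,0.3,0.3,0.3,0.3,0.3,0.3,0.3,0.3,0.3])

```text
clock: 20.88
eef_pos: [536.4, 290.6, 181.8]
eef_rot: [-3.141, -0.007, 0.301]
wrist_force: [-0.4, -0.2, -2.6]
finger_gap: 40.8
finger_force: 15.0
```

>>> move_arm(dp=[[-25,-30,5],[-25,-40,5],[-25,-46,0],[-10,-48,0],[0,-48,0],[0,-48,0],[0,-48,0],[20,-48,0],[25,-46,0],[30,-40,0]], rotation=[[0,0,0],[0,0,0],[0,0,0],[0,0,0],[0,0,0],[0,0,0],[0,0,0],[0,0,0],[0,0,0],[0,0,0]], hand=[0.3,0.3,0.3,0.3,0.3,0.3,0.3,0.3,0.3,0.3])

```text
clock: 22.12
eef_pos: [525.5, -153.7, 187.0]
eef_rot: [-3.141, 0.0, 0.3]
wrist_force: [-0.4, -0.0, 0.1]
finger_gap: 40.5
finger_force: 15.0
```

>>> move_arm(dp=[[30,-21,0],[15,0,-30],[0,0,-40],[0,0,0],[0,0,0]], rotation=[[0,0,0],[0,0,0],[0,0,0],[0,0,0],[0,0,0]], hand=[0.3,0.3,0.3,0.3,0.3])

```text
clock: 22.75
eef_pos: [570.7, -173.1, 118.7]
eef_rot: [3.141, -0.001, 0.301]
wrist_force: [0.2, 0.6, -0.2]
finger_gap: 40.5
finger_force: 15.0
```

>>> move_arm(dp=[[1,0,-30],[0,0,-25],[0,0,-14],[0,0,-5],[0,0,-2],[0,0,0],[0,0,0]], rotation=[[0,0,0],[0,0,0],[0,0,0],[0,0,0],[0,0,0],[0,0,0],[0,0,0]], hand=[0.3,0.3,0.3,0.3,0.3,0.3,0.3])

```text
clock: 23.62
eef_pos: [571.5, -173.1, 41.7]
eef_rot: [3.141, -0.001, 0.301]
wrist_force: [-0.5, 0.7, -0.4]
finger_gap: 40.5
finger_force: 15.0
```

>>> move_arm(dp=[[0,0,-0.8],[0,0,0],[0,0,0],[0,0,0],[0,0,0],[0,0,0],[0,0,30],[0,0,45],[0,0,45],[0,0,45]], rotation=[[0,0,0],[0,0,0],[0,0,0],[0,0,0],[0,0,0],[0,0,0],[0,0,0],[0,0,0],[0,0,0],[0,0,0]], hand=[0.3,0.6,0.8,0.8,0.8,0.8,0.8,0.8,1,1])

```text
clock: 24.88
eef_pos: [571.1, -172.9, 206.9]
eef_rot: [3.142, -0.0, 0.301]
wrist_force: [0.9, -0.3, 0.4]
finger_gap: 91.6
finger_force: 0.0
```

>>> move_arm(dp=[[-10,45,0],[-5,50,0],[0,50,0],[0,50,0],[0,50,0],[0,50,0],[0,50,0],[0,50,0],[0,50,0],[0,50,0]], rotation=[[0,0,0],[0,0,0],[0,0,0],[0,0,0],[0,0,0],[0,0,0],[0,0,0],[0,0,0],[0,0,0],[0,0,0]], hand=[1,1,1,1,1,1,1,1,1,1])

```text
clock: 26.12
eef_pos: [556.1, 323.7, 205.4]
eef_rot: [-3.142, -0.0, 0.301]
wrist_force: [1.2, 0.2, 0.2]
finger_gap: 94.2
finger_force: 0.0
```

>>> move_arm(dp=[[-16,40,0],[-15,35,0],[0,0,0],[0,0,0]], rotation=[[0,0,0],[0,0,0],[0,0,0],[0,0,0]], hand=[1,1,1,1])

```text
clock: 26.62
eef_pos: [525.3, 397.0, 205.3]
eef_rot: [-3.142, 0.0, 0.301]
wrist_force: [-0.5, -0.8, 0.5]
finger_gap: 93.8
finger_force: 0.0
```

```bash
python3 - <<'E'
from h import *
d=snap('wrist','w8.png');print(d['pos'],d['rot'])
E
```

```text
[525.4497868414718, 396.71914154338384, 205.3139164916788] [-3.1415218185125404, 2.3841448346884064e-05, 0.3005360971075104]
```

View pics/w8.png

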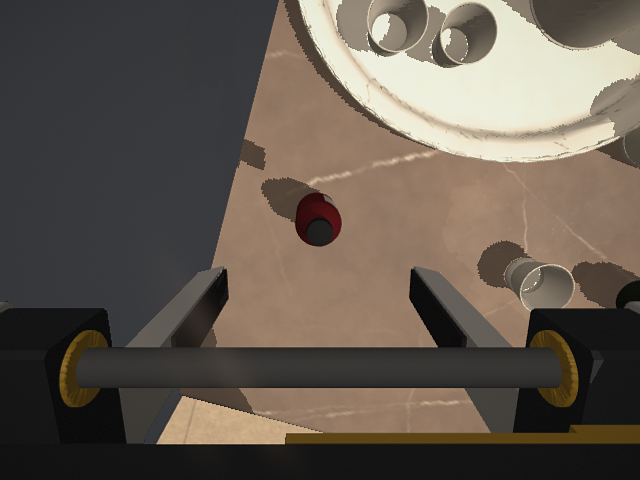

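The bottle's cap is at (320,232) and its body at (318,217). The side wall meets the counter along (280,0)–(215,265).

```bash
python3 - <<'E'
from h import *
print(px2w('w8.png',320,232,94),px2w('w8.png',215,265,0),px2w('w8.png',260,80,0), px2w('w8.png',420,145,5))
E
```

```text
[527.1 396.1  94. ] [437.1 487.8   0. ] [633.7 489.8   0. ] [622.  320.9   5. ]
```

>>> move_arm(dp=[[0,-30,0],[0,0,0],[0,0,0],[0,0,0],[0,0,0],[0,0,0],[0,0,0],[0,30,0],[0,0,0],[0,0,0]], rotation=[[0,0,0],[0,0,0.15],[0,0,0.15],[0,0,0.15],[0,0,0.15],[0,0,0.15],[0,0,0.15],[0,0,0],[0,0,0],[0,0,0]], hand=[1,1,1,1,1,1,1,1,1,1])

```text
clock: 27.92
eef_pos: [525.5, 396.3, 205.2]
eef_rot: [-3.142, 0.0, 1.2]
wrist_force: [0.7, 0.6, 0.0]
finger_gap: 94.1
finger_force: 0.0
```

>>> move_arm(dp=[[0,0,-40],[0,0,-40],[0,0,-40],[0,0,-30],[0,0,-15],[0,0,-10],[0,0,0],[0,0,0],[0,0,0],[0,0,0]], rotation=[[0,0,0],[0,0,0],[0,0,0],[0,0,0],[0,0,0],[0,0,0],[0,0,0],[0,0,0],[0,0,0],[0,0,0]], hand=[1,1,1,1,1,1,1,0.3,0.3,0.3], newtons=18)

```text
clock: 29.18
eef_pos: [525.4, 397.2, 30.7]
eef_rot: [3.141, -0.0, 1.201]
wrist_force: [0.1, -0.1, 0.2]
finger_gap: 67.4
finger_force: 0.0
```

>>> move_arm(dp=[[0,0,0],[0,0,0],[0,0,0],[0,0,0],[0,0,0]], rotation=[[0,0,0],[0,0,0],[0,0,0],[0,0,0],[0,0,0]], hand=[0.3,0.3,0.3,0.3,0.3])

```text
clock: 29.8
eef_pos: [525.3, 397.1, 30.4]
eef_rot: [3.142, -0.0, 1.201]
wrist_force: [-0.6, -0.2, -0.4]
finger_gap: 40.9
finger_force: 18.0
```

>>> move_arm(dp=[[0,0,15],[0,0,40],[0,0,45],[0,0,45],[-25,-20,15],[-25,-40,0],[-20,-46,0],[0,-48,0],[0,-48,0],[0,-48,0]], rotation=[[0,0,0],[0,0,0],[0,0,0],[0,0,0],[0,0,0],[0,0,0],[0,0,-0.08],[0,0,-0.08],[0,0,-0.08],[0,0,-0.08]], hand=[0.3,0.3,0.3,0.3,0.3,0.3,0.3,0.3,0.3,0.3])

```text
clock: 31.05
eef_pos: [455.1, 145.6, 191.4]
eef_rot: [3.141, -0.001, 0.878]
wrist_force: [0.5, 0.0, -2.1]
finger_gap: 40.6
finger_force: 18.0
```

>>> move_arm(dp=[[0,-48,0],[0,-48,0],[0,-48,0],[0,-48,0],[0,-48,0],[0,-48,0],[0,-48,0],[0,-48,0],[0,-48,0],[0,-28,0]], rotation=[[0,0,-0.08],[0,0,-0.08],[0,0,-0.08],[0,0,-0.08],[0,0,-0.08],[0,0,-0.08],[0,0,-0.1],[0,0,0],[0,0,0],[0,0,0]], hand=[0.3,0.3,0.3,0.3,0.3,0.3,0.3,0.3,0.3,0.3])

```text
clock: 32.3
eef_pos: [454.9, -315.0, 191.2]
eef_rot: [3.141, -0.0, 0.299]
wrist_force: [0.3, 0.4, -0.9]
finger_gap: 41.0
finger_force: 18.0
```

>>> move_arm(dp=[[0,0,0],[0,0,0]], rotation=[[0,0,0],[0,0,0]], hand=[0.3,0.3])

```text
clock: 32.55
eef_pos: [455.3, -312.3, 190.8]
eef_rot: [3.141, -0.0, 0.301]
wrist_force: [0.2, -0.3, -0.9]
finger_gap: 41.0
finger_force: 18.0
```

```bash
python3 - <<'E'
from h import *
d=snap('wrist','w9.png');print(d['pos'],d['rot'])
E
```

```text
[455.40772812166256, -312.06817747928545, 190.82653569847454] [3.1413783727346964, -0.00026827859348399485, 0.3015320172637339]
```

View pics/w9.png

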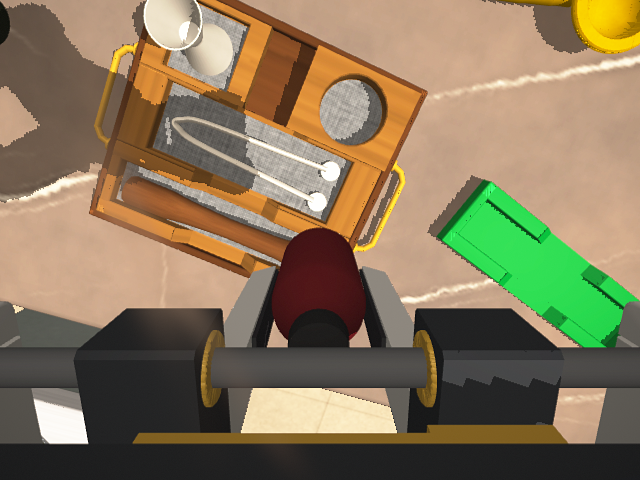

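The well's rim is centred at (353,109). The held bottle hangs upright, with its far bottom edge at about (318,228). The jigger stands in the seat at (200,40).

```bash
python3 - <<'E'
from h import *
d=json.load(open('pics/w9.png.json'));p=np.array(d['pos'])
print('well',px2w('w9.png',353,109.5,33))
q=px2w('w9.png',319,228,160.5);c,s=np.cos(.3015),np.sin(.3015);v=(q-p)[:2]
print('edge in tool x,y(world-left)',v@[c,s],v@[-s,c])
print('jig base edge?',px2w('w9.png',211,50,14), px2w('w9.png',172,20,93))
E
```

```text
well [ 559.3 -311.    33. ]
edge in tool x,y(world-left) 22.634523710630006 -0.26517077548949
jig base edge? [ 571.5 -176.6   14. ] [ 570.5 -172.8   93. ]
```

>>> move_arm(dp=[[35,0,0],[40,0,0],[26,0,-20],[0,0,-35],[0,0,-35],[0,0,-20],[0,0,-10],[0,0,0],[0,0,0]], rotation=[[0,0,0],[0,0,0],[0,0,0],[0,0,0],[0,0,0],[0,0,0],[0,0,0],[0,0,0],[0,0,0]], hand=[0.3,0.3,0.3,0.3,0.3,0.3,0.3,0.3,0.3])

```text
clock: 33.72
eef_pos: [556.8, -313.2, 71.7]
eef_rot: [3.14, -0.001, 0.301]
wrist_force: [-0.8, -0.4, -1.1]
finger_gap: 40.8
finger_force: 18.0
```

>>> move_arm(dp=[[0,1,-8],[0,0,-8],[0,0,-7],[0,0,-5],[0,0,-2],[0,0,-1],[0,0,0],[0,0,0]], rotation=[[0,0,0],[0,0,0],[0,0,0],[0,0,0],[0,0,0],[0,0,0],[0,0,0],[0,0,0]], hand=[0.3,0.3,0.3,0.3,0.3,0.3,0.3,0.3])

```text
clock: 34.72
eef_pos: [556.4, -312.0, 39.5]
eef_rot: [3.141, -0.0, 0.301]
wrist_force: [-0.1, 0.6, -0.9]
finger_gap: 41.1
finger_force: 18.0
```

>>> move_arm(dp=[[0,0,-0.5],[0,0,0],[0,0,0],[0,0,0],[0,0,0],[0,0,25],[0,0,45],[0,0,45],[-20,0,45],[-40,0,0]], rotation=[[0,0,0],[0,0,0],[0,0,0],[0,0,0],[0,0,0],[0,0,0],[0,0,0],[0,0,0],[0,0,0],[0,0,0]], hand=[0.3,0.5,0.6,0.8,0.8,0.8,0.8,0.8,0.8,0.8])

```text
clock: 35.98
eef_pos: [497.1, -312.5, 202.3]
eef_rot: [3.137, -0.004, 0.302]
wrist_force: [0.2, -0.3, -1.1]
finger_gap: 75.4
finger_force: 0.0
```

>>> move_arm(dp=[[-40,30,20],[-40,40,20],[-20,40,0],[0,0,0],[0,0,0]], rotation=[[0,0,-0.1],[0,0,-0.15],[0,0,-0.15],[0,0,0],[0,0,0]], hand=[0.8,0.8,0.8,0.8,0.8])

```text
clock: 36.6
eef_pos: [396.6, -202.3, 239.1]
eef_rot: [3.141, -0.001, -0.098]
wrist_force: [-0.2, -0.2, -0.2]
finger_gap: 75.3
finger_force: 0.0
```

```bash
python3 - <<'E'
from h import *
d=snap('wrist','w10.png');print(d['pos'],d['rot'])
snap('scene','s10.png')
E
```

```text
[396.63929576844845, -202.5084788717493, 238.78543258943967] [3.141518764722397, 2.1056118137963153e-05, -0.09808405663993813]
```

View pics/w10.png

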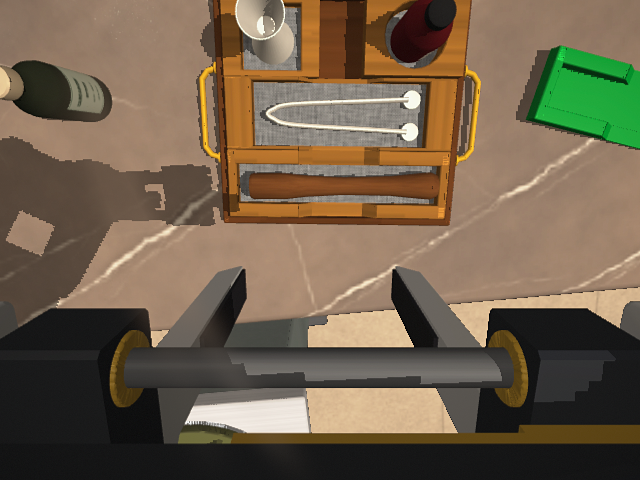

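All four are in place. The muddler spans columns 243–438 in a pocket spanning 238–440, and the tongs 266–421 in a pocket spanning about 253–428. I'll check the bottle's cap position.

```bash
python3 - <<'E'
from h import *
print('cap',px2w('w10.png',441,13,104),'jig',px2w('w10.png',260,17,93))
a,b=px2w('w10.png',243,186,24),px2w('w10.png',438,187,24);print('mud',(a+b)/2)
a,b=px2w('w10.png',266,113,16),px2w('w10.png',421,117,14);print('tong',(a+b)/2)
print('narrow pocket',[px2w('w10.png',*p,21) for p in[(238,164),(238,205),(446,166),(448,208)]])
print('tall base w10',px2w('w10.png',90,95,0))
E
```

```text
cap [ 553.7 -311.6  104. ] jig [ 568.  -172.9   93. ]
mud [ 421.15 -228.4    24.  ]
tong [ 493.6 -238.4   15. ]
narrow pocket [array([ 455. , -122.9,   21. ]), array([ 411.8, -116.4,   21. ]), array([ 431.4, -341.2,   21. ]), array([ 386.3, -342.7,   21. ])]
tall base w10 [541.3  27.7   0. ]
```

```bash
python3 -c "
from cell import manip
print(manip.sign_off())"
```

```text
the job is handed in; nothing more can be done
None
```

The job is handed in at about 37 s of the 125 s. The muddler, tongs, jigger and short bitters bottle are each in their own place in the caddy, and my last measurements put them within about 5 mm of centre. The silver cup and tall bottle were never touched. The sign-off gave no verdict.

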